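Turn the bench status sign and lower its mast

ROBOT

A 6-joint arm with a two-finger parallel gripper is mounted at the origin on the work surface; the furniture and walls round the work are solid. World frame = base frame: x ahead of the robot, y to its left, z up, the work surface at z = 0. Lengths are in m, angles in rad, forces in N, time in s.
With the tool pointing down it reaches from about 0.325 to 0.85 m from the base axis. Payload 4.4 kg.
Tool frame: the origin (TCP) lies between the finger pads; the fingertips stand 22 mm ahead of it and the grasp point (between the pads) lies 3 mm ahead of it; y points along the fingers, x is the direction in which the jaws open and shut, and the axes are right-handed (so a half turn about y gives the same grasp; the last joint's range is limited). The gripper opens to 94 mm and grips with 3 to 60 N. Pads are 16 mm wide; open, the fingers measure 119 mm over their backs; the gripper's body (75 mm by 177 mm) begins 78 mm behind the grasp point.
Start: joints at [-1.264, 0.207, 1.542, -0, 1.393, -0.15], TCP at [0.254, -0.516, 0.227] pointing down, gripper open.
Joint ranges: [-2.73, 2.73], [-0.86, 2.22], [0.23, 2.46], [-1.11, 4.25], [0.08, 2.63], [-2.82, 2.82]. Speed limits (rad/s): [2.79, 2.79, 3.14, 3.14, 3.14, 3.14].

INTERFACE

Orientations are given as a unit quaternion [x, y, z, w].
In Python, from cell import manip gives the robot as it stands.
- The arm moves only by the shell command python3 -m handwheel 'ROWS' [FORCE]. ROWS is JSON, a list of rows, each a list of 3 entries, a list of its own where there are three numbers: the opening, from 0 (shut) to 1 (fully open), then the shift along the world's x, y, z in mm, then the turn about the world's z in rad. A call has 1 to 5 rows; each row is the pose to reach, as a shift and turn from the pose measured when the call began; what a row does not reach only later rows make up. A row lasts 1/12 s, in which the tool goes at most 41.7 mm and 7.16 degrees, less where a joint would pass 70% of its speed; a pose out of reach is approached as far as the arm can. A call with a gripper value outside its range is refused whole. The fingers move at their own pace and stop on an object; FORCE is the grip in N (left out, the last holds). Time passes only in rows, so rows that repeat a pose let the fingers close. It gives the time, the measured TCP pose, the force and the opening at its end, in the units of the state.
- manip.get_state(): the state, without advancing time (a new reading comes with each control period).
- manip.get_image(name): name is "scene" or "top" or "wrist"; returns a dict with "img" (420x560x3 uint8, red, green, blue), "range_z" (420x560 float32, m along the optical axis (not along the pixel's ray), 0 where there is no reading), "fov_y" (degrees; the focal length in pixels is half the picture's height over the tangent of half this angle, whatever the lens; pixels are square), "cx", "cy" (the principal point, pixels), "pose" (4x4, takes a point from camera to world coordinates). Camera axes: x right, y up, looking along -z (the intrinsics and any distortion apply to the point x, -y, -z); pixel columns grow to the right and rows downward; lengths in m; the calibration is good to about 2 mm. A picture is of the moment at which its call begins.
- manip.sign_off(): hands the job in, once; it reports no verdict.
Trained networks look in a picture, given as the dict that the camera call returned (one of the last four; its "shot" number tells which), for a name from the list of things; names that differ only in an ending like _2 or _b are one class to them, and where a whole thing is asked for, a point or a joint stands for the part that bears it (a point fixed in the world has none). Each returns a list of dicts, best first, with "confidence" (0 to 1); they miss things now and then, are a little off and sometimes report something else, mostly with a low value. They report only what shows in the picture. A call takes as long as a camera call.
- manip.search_frame(picture, target): "point" ([x, y, z] in m, in world coordinates, good to about 4 mm: the middle of the surface that is visible of it).
The state is a dict: "clock": time; "qpos": joint angles; "dq": joint speeds; "joint_efforts": joint torques, N m; "eef_pos": TCP position; "tcp_rot": TCP orientation; "ft_force": force on the tool from outside, world axes, zero at the start; "torque": the same for the moment, N m; "finger_gap": finger opening in m.
Only numpy, scipy, OpenCV 4.12 (cv2) and the standard library are available. Lean on these libraries where they do the work, as an engineer would, in place of code of your own. Each camera call takes 0.05 s, during which the arm holds its last target. There are 200 camera calls.

TASK

The job on this bench is finished: spin the two-sided status sign half a turn, so that the face with the raised ring looks out over the front of its stand and the plate is square to the foot again. Also push the sign down to collapse its telescoping mast fully home, the thin inner tube first and then the thicker tube. Leave the loose casting close to the left of the stand where it lies.

Things in the scene. Friction and masses are not known exactly. Their poses are not given: they have to be found in the camera images.
- sign_stand: Stand of the sign, fixed to the bench: a grey foot 90 x 150 x 16 mm (own x by y) with an upright outer steel tube of 36 mm diameter with a dark collar, top 76 mm above the bench. Origin: centre of the foot's underside, on the mast's axis. Its own -x side is the front (roughly towards the robot), marked by a thin steel strip on the foot's front edge.
- sign_top (a point): Middle of the sign plate's top edge, on the swivel axis; turns with the plate. Bare aluminium plate, 150 wide (y) x 90 high (z) x 12 mm thick (x). Its -x face has a raised straight bar, its +x face a raised ring of 50 mm; the marks stand 2 to 4 mm proud and begin 30 mm below the top edge, which can be pinched. Top edge above the bench: 277 mm with the mast fully out, 187 mm fully home.
- sign (a joint): Swivel angle of the plate about the upright mast axis relative to the stand, rad, positive anticlockwise from above. 0: square to the foot, bar face to the stand's front; +3.14 or -3.14: square, ring face to the front. Turns either way to stops at +-3.7 and stays where it is left (friction 0.06 N m). Starts within 0.3 of 0.
- thin_tube (a joint): How far the thin inner tube (18 mm diameter, carries the sign) has been pushed down into the thick tube, m: near 0 fully out, 0.045 fully home against its stop. Friction holds it where it is left; it goes down under about 4 N pressed on the sign's top edge.
- thick_tube (a joint): How far the thick middle tube (27 mm diameter, dark collar of 32 mm) has been pushed down into the fixed outer tube, m: 0 fully out, 0.045 fully home against its stop. Friction holds it where it is left; it goes down under about 11 N, so pressing straight down on the sign drives the thin tube home first and then this one.
- casting: Bystander: rectangular die-cast aluminium frame lying flat left of the stand, 99 x 113 x 30 mm (x, y, z), origin at the centre of its underside. Loose.

How it is judged:
By the outcome, as a careful person would: the job done as asked, in the order asked, and still so for the second after the job is handed in, with the robot touching nothing.
It also fails if it takes over 67 s, if anything falls off the work surface, if the arm or the gripper's body presses on something with over 40 N, if the wrist force passes 120 N, or if a joint passes its speed limit or range.

## Working session

There is one attempt and no reset: what is moved stays moved. The work goes in short steps, Python scripts to look and compute and a shell command to move; the robot and the scene stay as the last step left them, time stands still between calls to the robot, and variables do not carry over. Pictures are saved under pics/ and viewed, about 8 in all and at most 12, crops included, and the job is handed in when it is done.

```bash
mkdir -p pics; cat > h.py <<'E'
import numpy as np,cv2
from cell import manip
def cloud(d):
    h,w=d['range_z'].shape;f=h/2/np.tan(np.radians(d['fov_y'])/2)
    v,u=np.mgrid[:h,:w];z=d['range_z']
    p=np.stack([(u-d['cx'])/f*z,-(v-d['cy'])/f*z,-z],-1)
    P=p@d['pose'][:3,:3].T+d['pose'][:3,3]
    P[z==0]=np.nan;return P
def save(d,n): cv2.imwrite('pics/'+n,d['img'][...,::-1])
E
python3 - <<'E'
from h import *
s=manip.get_state();print({k:np.round(v,3).tolist() for k,v in s.items()})
for n in('scene','top'):
    d=manip.get_image(n);d['pose']=np.array(d['pose']);save(d,n+'0.png');print(n,d.keys(),d['pose'].round(3).tolist())
    for t in('sign_stand','sign_top','casting'):
        print(t,[(np.round(r['point'],3).tolist(),round(r['confidence'],2)) for r in manip.search_frame(d,t)[:2]])
    P=cloud(d)
    m=(P[...,2]>.2)&(P[...,2]<.3)&(P[...,0]>.35)&(P[...,0]<.85)
    q=P[m];print(n,len(q),np.nanmin(q,0) if len(q) else'',np.nanmax(q,0) if len(q) else'')
E
python3 -c "
import cv2,numpy as np
cv2.imwrite('pics/both0.png',cv2.resize(np.vstack([cv2.imread('pics/scene0.png'),cv2.imread('pics/top0.png')]),None,fx=.71,fy=.71))"
```

```text
{'clock': 0.0, 'qpos': [-1.264, 0.207, 1.543, -0.0, 1.393, -0.151], 'dq': [0.0, -0.0, -0.001, 0.0, 0.0, 0.001], 'joint_efforts': [0.001, -37.088, -28.142, 0.07, 0.036, -0.0], 'eef_pos': [0.254, -0.515, 0.226], 'tcp_rot': [-0.6, 0.374, -0.373, 0.601], 'ft_force': [-0.694, 0.825, -0.228], 'torque': [0.018, 0.022, -0.006], 'finger_gap': 0.094}
scene dict_keys(['img', 'range_z', 'fov_y', 'cx', 'cy', 'pose', 'shot']) [[-0.875, 0.276, -0.398, 0.16], [-0.484, -0.524, 0.701, 0.711], [-0.015, 0.806, 0.592, 0.695], [0.0, 0.0, 0.0, 1.0]]
sign_stand [([0.453, -0.084, 0.116], 0.68)]
sign_top [([0.459, -0.078, 0.236], 0.97)]
casting [([0.517, 0.043, 0.017], 0.58)]
scene 1756 [ 0.44290048 -0.1640231   0.20001418] [ 0.48272268 -0.01417542  0.27285077]
top dict_keys(['img', 'range_z', 'fov_y', 'cx', 'cy', 'pose', 'shot']) [[0.026, 0.981, -0.19, 0.327], [-0.999, 0.02, -0.031, 0.109], [-0.027, 0.191, 0.981, 1.018], [0.0, 0.0, 0.0, 1.0]]
sign_stand [([0.453, -0.085, 0.023], 0.77)]
sign_top [([0.461, -0.09, 0.255], 0.78), ([0.52, 0.038, 0.031], 0.18)]
casting [([0.518, 0.04, 0.029], 0.85)]
top 1680 [ 0.44348326 -0.16495574  0.20009649] [ 0.48205629 -0.01841438  0.27519702]
```

View pics/both0.png

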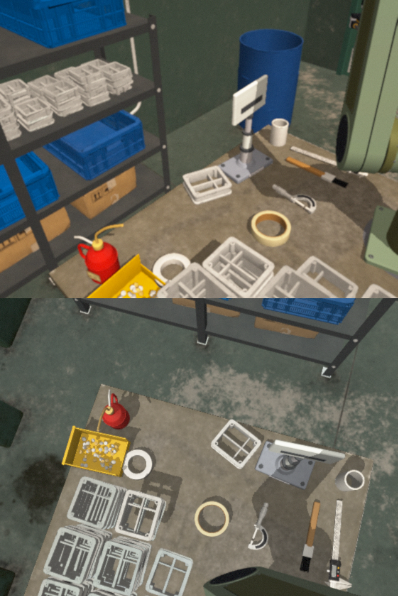

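The scene picture shows the bar face looking to the front, with the casting to the left of the foot. The top view shows the plate edge-on above the foot, near (305,448).

```bash
cat >> h.py <<'E'
from scipy.spatial.transform import Rotation as R
def toolyaw():
    s=manip.get_state();M=R.from_quat(s['tcp_rot']).as_matrix()
    return np.arctan2(M[1,0],M[0,0]),M,s
def rect(q): 
    (c,(a,b),t)=cv2.minAreaRect((q[:,:2]*1000).astype(np.float32));return np.round(c,1),round(a,1),round(b,1),t
def longyaw(q):
    c=q[:,:2].mean(0);_,_,v=np.linalg.svd(q[:,:2]-c,full_matrices=False);d=v[0]*np.sign(v[0][1]);return c,np.degrees(np.arctan2(-d[0],d[1])) # yaw of normal
E
python3 - <<'E'
from h import *
y,M,s=toolyaw();print('yaw x tool',np.degrees(y),M.round(3).tolist())
for n in('scene','top'):
    d=manip.get_image(n);d['pose']=np.array(d['pose']);P=cloud(d).reshape(-1,3)
    near=(np.hypot(P[:,0]-.46,P[:,1]+.09)<.12)
    for lo,hi in((.19,.3),(.258,.3),(.268,.3),(.011,.021)):
        q=P[near&(P[:,2]>lo)&(P[:,2]<hi)]
        if len(q)>5: print(n,lo,len(q),rect(q),longyaw(q),q[:,2].max())
    q=P[(np.hypot(P[:,0]-.46,P[:,1]+.09)<.1)&(P[:,2]>.07)&(P[:,2]<.16)];print('tubes',len(q),np.median(q,0))
    C=P[(np.hypot(P[:,0]-.52,P[:,1]-.04)<.09)&(P[:,2]>.022)&(P[:,2]<.04)];print('casting',rect(C))
d=manip.get_image('top');cv2.imwrite('pics/t1.png',cv2.resize(d['img'][190:290,270:520,::-1],None,fx=3,fy=3,interpolation=cv2.INTER_CUBIC))
E
```

```text
yaw x tool -63.76915858381269 [[0.442, -0.0, 0.897], [-0.897, 0.0, 0.442], [-0.0, -1.0, 0.0]]
scene 0.19 1963 (array([462. , -89.3]), 152.2, 15.8, 78.9356689453125) (array([ 0.46044221, -0.07876539]), np.float64(-11.778702290627209)) 0.2735843773812636
scene 0.258 493 (array([462.8, -90. ]), 151.3, 13.9, 79.03291320800781) (array([ 0.46151252, -0.08190954]), np.float64(-11.371381395231696)) 0.2735843773812636
scene 0.268 243 (array([463. , -89.9]), 148.1, 13.4, 79.61480712890625) (array([ 0.46255289, -0.0856725 ]), np.float64(-11.063413263024449)) 0.2735843773812636
scene 0.011 1591 (array([436. , -54.8]), 193.1, 167.3, 66.59248352050781) (array([ 0.46166378, -0.07056318]), np.float64(-30.351343730908106)) 0.020998924552001474
tubes 565 [ 0.45878034 -0.08196071  0.107574  ]
casting (array([519.5,  49. ]), 112.7, 103.2, 52.47354507446289)
top 0.19 1785 (array([462. , -91.6]), 149.3, 15.1, 78.95492553710938) (array([ 0.45985134, -0.08938913]), np.float64(-11.073626665680061)) 0.2761154598715355
top 0.258 918 (array([463.1, -91.9]), 149.1, 12.9, 78.9756851196289) (array([ 0.46186443, -0.09097034]), np.float64(-10.953951876601378)) 0.2761154598715355
top 0.268 750 (array([462.7, -91.9]), 148.9, 12.3, 79.0144271850586) (array([ 0.46252488, -0.09175514]), np.float64(-10.930803413922739)) 0.2761154598715355
top 0.011 2277 (array([435. , -56.2]), 195.1, 166.4, 67.25757598876953) (array([ 0.45316154, -0.0877217 ]), np.float64(-20.844738041550986)) 0.02098424778391461
tubes 356 [ 0.45535487 -0.08385557  0.09480039]
casting (array([519.4,  47.9]), 112.1, 98.4, 51.973793029785156)
```

View pics/t1.png

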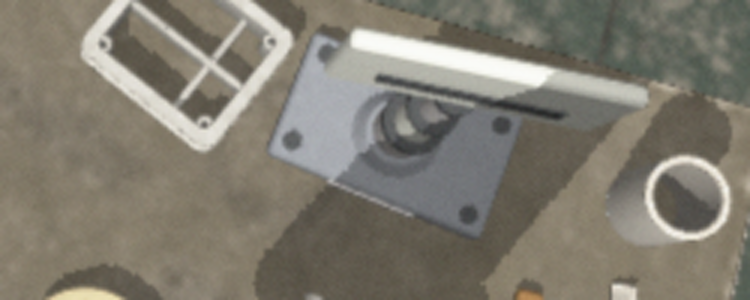

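The crop shows the plate's top edge from (350,38) to (645,95). The foot's front edge runs from (268,152) to (478,238), so the foot is turned further clockwise than the plate. I'll measure the foot and start moving.

```bash
cat > foot.py <<'E'
from h import *
def foot(n):
    d=manip.get_image(n);d['pose']=np.array(d['pose']);P=cloud(d)
    m=((P[...,2]>.009)&(P[...,2]<.0225)&(np.hypot(P[...,0]-.455,P[...,1]+.085)<.105)).astype(np.uint8)
    m=cv2.morphologyEx(m,cv2.MORPH_OPEN,np.ones((3,3)))
    k,l,st,_=cv2.connectedComponentsWithStats(m,connectivity=4);i=1+np.argmax(st[1:,4])
    q=P[l==i];return q
for n in('scene','top'):
    q=foot(n);r=rect(q);print(n,len(q),r)
E
python3 foot.py
python3 -m handwheel '[[1,[0,0,40],0],[1,[0,0,80],0],[1,[0,0,110],0.05],[1,[15,30,120],0.15],[1,[30,60,120],0.25]]'
```

```text
scene 1545 (array([461.8, -89.6]), 152.1, 95.2, 66.3648452758789)
top 2310 (array([460.9, -91.2]), 150.7, 91.0, 67.64054107666016)
clock: 1.07
eef_pos: [0.2846, -0.458, 0.3522]
tcp_rot: [0.645, -0.293, 0.297, -0.641]
ft_force: [1.1, -0.2, 0.6]
finger_gap: 0.0937
```

```bash
python3 -m handwheel '[[1,[17,36,0],0.08],[1,[34,72,0],0.18],[1,[51,108,0],0.28],[1,[68,144,0],0.38],[1,[85,180,0],0.48]]'
python3 -m handwheel '[[1,[17,36,0],0.06],[1,[34,72,0],0.12],[1,[51,108,0],0.19],[1,[68,144,-5],0.19],[1,[85,180,-10],0.19]]'
python3 - <<'E'
from h import *
y,M,s=toolyaw();print(np.degrees(y),s['eef_pos'],s['qpos'].round(3) if hasattr(s['qpos'],'round') else s['qpos'],s['ft_force'])
d=manip.get_image('wrist');d['pose']=np.array(d['pose']);save(d,'w1.png');P=cloud(d).reshape(-1,3)
q=P[(P[:,2]>.262)&(P[:,2]<.29)&(np.hypot(P[:,0]-.4615,P[:,1]+.091)<.1)]
if len(q):print(len(q),rect(q),longyaw(q),q[:,2].max())
E
```

```text
clock: 1.48
eef_pos: [0.3699, -0.2762, 0.3524]
tcp_rot: [0.696, -0.129, 0.135, -0.693]
ft_force: [1.5, -0.7, 0.1]
finger_gap: 0.094
clock: 1.9
eef_pos: [0.4556, -0.0944, 0.3431]
tcp_rot: [0.706, -0.062, 0.07, -0.702]
ft_force: [1.0, -0.0, 0.6]
finger_gap: 0.0938
-10.703936192123619 [ 0.4555637  -0.09438135  0.34309287] [-3.900e-01 -1.100e-01  1.636e+00 -1.000e-03  1.603e+00 -2.030e-01] [ 1.00866788 -0.03477724  0.59509431]
2736 (array([464. , -87.6]), 139.7, 11.9, 79.34549713134766) (array([ 0.46462044, -0.08218915]), np.float64(-10.820995418754244)) 0.274268288556504
```

View pics/w1.png

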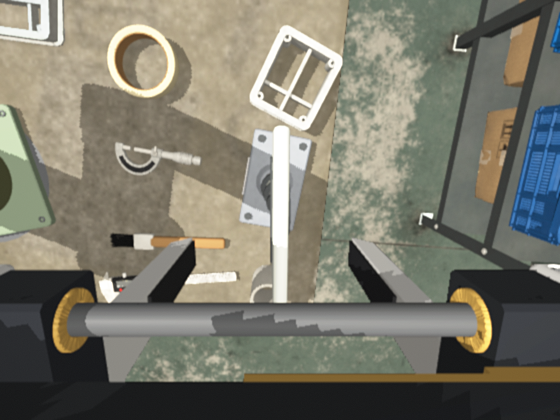

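The wrist view shows the plate edge-on at column 281, centred between the fingers and aligned with the pads. I'll lower the gripper and pinch.

```bash
python3 -m handwheel '[[1,[7,3,-20],0],[1,[7,3,-50],0],[1,[7,3,-68],0],[1,[7,3,-68],0],[1,[7,3,-68],0]]' 
python3 -m handwheel '[[0,[0,0,0],0],[0,[0,0,0],0],[0,[0,0,0],0],[0,[0,0,0],0],[0,[0,0,0],0]]' 25
python3 -m handwheel '[[0,[0,0,0],0],[0,[0,0,0],0],[0,[0,0,0],0],[0,[0,0,0],0],[0,[0,0,0],0]]' 25
```

```text
clock: 2.37
eef_pos: [0.4635, -0.0844, 0.273]
tcp_rot: [-0.703, 0.06, -0.066, 0.706]
ft_force: [0.0, -0.3, 0.9]
finger_gap: 0.0941
clock: 2.78
eef_pos: [0.4639, -0.0847, 0.2739]
tcp_rot: [-0.703, 0.06, -0.067, 0.705]
ft_force: [0.1, 0.1, 0.1]
finger_gap: 0.0639
clock: 3.2
eef_pos: [0.4639, -0.0847, 0.2738]
tcp_rot: [-0.703, 0.06, -0.067, 0.705]
ft_force: [0.3, 0.2, 0.3]
finger_gap: 0.0307
```

```bash
python3 -m handwheel '[[0.33,[-1,-7,0],0],[0.33,[-1,-7,0],0],[0.33,[-1,-7,0],0]]' 25
python3 -m handwheel '[[0,[0,0,0],0],[0,[0,0,0],0],[0,[0,0,0],0],[0,[0,0,0],0],[0,[0,0,0],0]]' 25
```

```text
clock: 3.45
eef_pos: [0.4628, -0.0921, 0.2737]
tcp_rot: [-0.703, 0.06, -0.067, 0.705]
ft_force: [-0.0, -0.8, 0.7]
finger_gap: 0.0309
clock: 3.87
eef_pos: [0.463, -0.0921, 0.2738]
tcp_rot: [-0.703, 0.06, -0.067, 0.705]
ft_force: [1.2, -0.6, -0.7]
finger_gap: 0.012
```

```bash
python3 -m handwheel '[[0,[0,0,0],0.05],[0,[0,0,0],0.1],[0,[0,0,0],0.2],[0,[0,0,0],0.3],[0,[0,0,0],0.3]]' 35
python3 -m handwheel '[[0,[0,0,0],0.1],[0,[0,0,0],0.2],[0,[0,0,0],0.3],[0,[0,0,0],0.4],[0,[0,0,0],0.4]]'
```

```text
clock: 4.28
eef_pos: [0.4628, -0.0922, 0.2737]
tcp_rot: [-0.704, -0.046, 0.04, 0.707]
ft_force: [0.4, -0.2, 1.0]
finger_gap: 0.0118
clock: 4.7
eef_pos: [0.4625, -0.0925, 0.2737]
tcp_rot: [-0.681, -0.184, 0.18, 0.685]
ft_force: [-0.3, -1.7, -0.1]
finger_gap: 0.0119
```

```bash
python3 - <<'E'
from h import *
y,M,s=toolyaw();print(np.degrees(y),s['qpos'],s['eef_pos'],s['ft_force'],s['torque'])
d=manip.get_image('top');d['pose']=np.array(d['pose']);P=cloud(d).reshape(-1,3)
q=P[(P[:,2]>.2)&(P[:,2]<.255)&(np.hypot(P[:,0]-.4615,P[:,1]+.091)<.1)]
if len(q):print(len(q),rect(q),longyaw(q))
E
```

```text
29.851425682861514 [-0.38673982 -0.0553163   1.72596736  0.00820136  1.46899965 -0.90858431] [ 0.46248301 -0.09245404  0.27374448] [-0.33541169 -1.72275314 -0.11497659] [-0.32407002  0.18554478  0.00664226]
145 (array([442.3, -60.1]), 20.8, 74.2, 34.900062561035156) (array([ 0.43913855, -0.05471696]), np.float64(29.65903219864115))
```

```bash
python3 -m handwheel '[[0,[0,0,0],0.1],[0,[0,0,0],0.2],[0,[0,0,0],0.3],[0,[0,0,0],0.4],[0,[0,0,0],0.5]]'
python3 -m handwheel '[[0,[0,0,0],0.1],[0,[0,0,0],0.2],[0,[0,0,0],0.3],[0,[0,0,0],0.4],[0,[0,0,0],0.45]]'
python3 -m handwheel '[[0,[0,0,0],0],[0,[0,0,0],0],[0.4,[0,0,0],0],[0.4,[0,0,0],0],[0.4,[0,0,0],0]]'
python3 -m handwheel '[[0.5,[0,0,0],0],[0.5,[0,0,0],0],[0.5,[0,0,20],0],[0.5,[0,0,45],0],[0.5,[0,0,45],0]]'
python3 -c "
from h import *
y,M,s=toolyaw();print(np.degrees(y),s['qpos'],s['ft_force'])
d=manip.get_image('wrist');P=cloud(d).reshape(-1,3)
q=P[(P[:,2]>.255)&(P[:,2]<.285)&(np.hypot(P[:,0]-.4615,P[:,1]+.091)<.1)]
print(len(q),rect(q),longyaw(q),q[:,2].max())"
```

```text
clock: 5.17
eef_pos: [0.4623, -0.0929, 0.2738]
tcp_rot: [-0.615, -0.346, 0.343, 0.62]
ft_force: [-0.8, -1.4, -0.0]
finger_gap: 0.012
clock: 5.58
eef_pos: [0.4622, -0.0934, 0.2738]
tcp_rot: [-0.523, -0.474, 0.473, 0.527]
ft_force: [-0.4, -2.0, -0.9]
finger_gap: 0.0118
clock: 6.0
eef_pos: [0.4623, -0.0932, 0.2738]
tcp_rot: [-0.523, -0.474, 0.473, 0.527]
ft_force: [0.0, -0.2, 0.4]
finger_gap: 0.0281
clock: 6.42
eef_pos: [0.4646, -0.094, 0.3236]
tcp_rot: [0.526, 0.475, -0.471, -0.525]
ft_force: [1.2, -0.4, -0.2]
finger_gap: 0.0471
84.02422965497388 [-0.38566226 -0.0777557   1.6461113   0.00459954  1.56908628 -1.85215145] [ 1.16185078 -0.38280619 -0.23862845]
2947 (array([452. , -91.7]), 11.9, 127.7, 84.15900421142578) (array([ 0.44706087, -0.09123612]), np.float64(84.01444390498986)) 0.274185820265506
```

```bash
for_dummy=1
python3 -m handwheel '[[0.5,[0,0,0],-0.12],[0.5,[0,0,0],-0.24],[0.5,[0,0,0],-0.36],[0.5,[0,0,0],-0.48],[0.5,[0,0,0],-0.6]]' >/dev/null
python3 -m handwheel '[[0.5,[0,0,0],-0.12],[0.5,[0,0,0],-0.24],[0.5,[0,0,0],-0.36],[0.5,[0,0,0],-0.48],[0.5,[0,0,0],-0.6]]' >/dev/null
python3 -m handwheel '[[0.5,[0,0,0],-0.12],[0.5,[0,0,0],-0.24],[0.5,[0,0,0],-0.36],[0.5,[0,0,0],-0.48],[0.5,[0,0,0],-0.6]]' >/dev/null
python3 -m handwheel '[[0.5,[0,0,0],-0.12],[0.5,[0,0,0],-0.24],[0.5,[0,0,0],-0.36],[0.5,[0,0,0],-0.48],[0.5,[0,0,0],-0.6]]' >/dev/null
python3 -m handwheel '[[0.5,[0,0,0],-0.12],[0.5,[0,0,0],-0.24],[0.5,[0,0,0],-0.36],[0.5,[0,0,0],-0.48],[0.5,[0,0,0],-0.6]]'
python3 -c "
from h import *
y,M,s=toolyaw();print('to go rad',-np.pi+np.radians(84)-y,np.degrees(y),s['qpos'],s['eef_pos'])"
```

```text
clock: 8.55
eef_pos: [0.4609, -0.0923, 0.3137]
tcp_rot: [-0.501, 0.5, -0.497, 0.502]
ft_force: [-0.0, 0.3, -1.1]
finger_gap: 0.0467
to go rad -0.11117281333080142 -89.63026699954933 [-0.38377427 -0.07668166  1.66495411  0.00255545  1.55670818  1.18052472] [ 0.4609186  -0.09227336  0.31371456]
```

```bash
python3 -m handwheel '[[0.5,[1,0,0],-0.08],[0.5,[1,0,0],-0.11],[0.5,[1,0,-20],-0.11],[0.5,[1,0,-39],-0.11],[0.5,[1,0,-39],-0.11]]'
python3 -m handwheel '[[0,[0,0,0],0],[0,[0,0,0],0],[0,[0,0,0],0],[0,[0,0,0],0],[0,[0,0,0],0]]' 35
python3 -m handwheel '[[0,[0,0,0],0],[0,[0,0,0],0],[0,[0,0,0],0],[0,[0,0,0],0],[0,[0,0,0],0]]' 35
python3 -c "
from h import *
y,M,s=toolyaw();print('to go rad',np.radians(-22.6)-y,np.degrees(y),s['eef_pos'])"
```

```text
clock: 8.97
eef_pos: [0.4589, -0.0911, 0.2695]
tcp_rot: [-0.474, 0.53, -0.521, 0.472]
ft_force: [-0.8, 0.4, -0.9]
finger_gap: 0.047
clock: 9.38
eef_pos: [0.4595, -0.0913, 0.2705]
tcp_rot: [-0.474, 0.529, -0.521, 0.473]
ft_force: [-0.2, -0.2, 0.5]
finger_gap: 0.0169
clock: 9.8
eef_pos: [0.4595, -0.0923, 0.2707]
tcp_rot: [-0.474, 0.529, -0.522, 0.472]
ft_force: [-0.9, -4.3, -1.4]
finger_gap: 0.0118
to go rad 1.2806414244434572 -95.97534869023201 [ 0.4594816  -0.09226164  0.2707354 ]
```

```bash
python3 -m handwheel '[[0,[0,0,0],0.1],[0,[0,-0.5,0],0.2],[0,[0,-1,0],0.3],[0,[0,-1,0],0.4],[0,[0.5,-1,0],0.5]]'
python3 -m handwheel '[[0,[0,0,0],0.1],[0,[0.5,-0.5,0],0.2],[0,[1,-1,0],0.3],[0,[1,-1,0],0.4],[0,[1.5,-1.5,0],0.5]]'
python3 -m handwheel '[[0,[0,0,0],0],[0,[0,0,0],0],[0,[0,0,0],0]]'
python3 -c "
from h import *
y,M,s=toolyaw();print('to go rad',np.radians(-22.6)-y,np.degrees(y),s['eef_pos'],s['torque'],s['ft_force'])"
```

```text
clock: 10.22
eef_pos: [0.4599, -0.0941, 0.2707]
tcp_rot: [0.592, -0.393, 0.388, -0.587]
ft_force: [-1.2, -6.1, -1.4]
finger_gap: 0.0119
clock: 10.63
eef_pos: [0.4611, -0.096, 0.2707]
tcp_rot: [0.672, -0.233, 0.229, -0.665]
ft_force: [-1.8, -4.0, -1.3]
finger_gap: 0.0119
clock: 10.88
eef_pos: [0.4611, -0.096, 0.2707]
tcp_rot: [0.672, -0.234, 0.23, -0.664]
ft_force: [-0.3, -4.1, -0.6]
finger_gap: 0.0113
to go rad 0.27366492651223256 -38.27984528990876 [ 0.46105433 -0.09600912  0.27074989] [-0.86246603  0.13316005  0.08394131] [-0.3296296  -4.11893253 -0.55096495]
```

```bash
python3 -m handwheel '[[0,[0,0,0],0.1],[0,[0,0,0],0.2],[0,[0,0,0],0.27],[0,[0,0,0],0.27],[0,[0,0,0],0.27]]'
cat > chk.py <<'E'
from foot import *
y,M,s=toolyaw();print('tool yaw',np.degrees(y),'to go',np.radians(-22.6)-y,s['eef_pos'],s['torque'],s['ft_force'],s['finger_gap'])
for n in('scene','top'):
    d=manip.get_image(n);P=cloud(d).reshape(-1,3);d['pose']=np.array(d['pose'])
    top=[r['point'] for r in manip.search_frame(d,'sign_top')[:1]]
    near=np.hypot(P[:,0]-.4615,P[:,1]+.091)<.1
    for lo,hi in((.10,.15),(.15,.18),(.18,.245)):
        q=P[near&(P[:,2]>lo)&(P[:,2]<hi)]
        if len(q)>20:print(n,lo,len(q),rect(q),longyaw(q)[1],q[:,2].max())
    C=P[(np.hypot(P[:,0]-.52,P[:,1]-.04)<.09)&(P[:,2]>.022)&(P[:,2]<.04)];print('casting',rect(C) if len(C)>20 else len(C))
    save(d,n+'_c.png')
E
python3 chk.py; cp pics/scene_c.png pics/scene_2.png
```

```text
clock: 11.3
eef_pos: [0.4615, -0.0963, 0.2708]
tcp_rot: [0.697, -0.142, 0.14, -0.689]
ft_force: [1.9, -5.1, -1.8]
finger_gap: 0.0115
scene 1530 (array([461.6, -89.2]), 151.5, 93.7, 68.7452392578125)
top 1551 (array([467.2, -75.8]), 118.2, 88.9, 67.19683837890625)
tool yaw -22.94678800346515 to go 0.006052592466884332 [ 0.46152289 -0.0963077   0.27076675] [-1.14016124 -0.35661795  0.02410901] [ 2.10681466 -5.28789668 -1.97648432] 0.011810635928797334
scene 0.1 285 (array([461.3, -87.7]), 31.6, 28.8, 27.773353576660156) -68.21885247450795 0.14995452464896974
scene 0.15 113 (array([459.7, -85.2]), 19.2, 13.3, 20.884483337402344) -65.82280363629421 0.17999491178774374
scene 0.18 1691 (array([458.9, -87.5]), 151.6, 14.8, 64.7458724975586) -23.424250932935305 0.24498748942329895
casting (array([518.8,  49.1]), 112.5, 103.0, 51.6287727355957)
top 0.1 155 (array([459.6, -86.7]), 27.2, 19.1, 45.88467788696289) -57.82392830429714 0.14998081392933282
top 0.15 23 (array([458.5, -84.5]), 13.7, 5.3, 23.11336898803711) -60.69489333638625 0.17956291200417707
top 0.18 472 (array([457.3, -88.9]), 148.6, 11.0, 64.23878479003906) -23.64690797564513 0.24483530729615088
casting (array([508. ,  32.9]), 150.0, 98.2, 51.96124267578125)
```

View pics/scene_2.png

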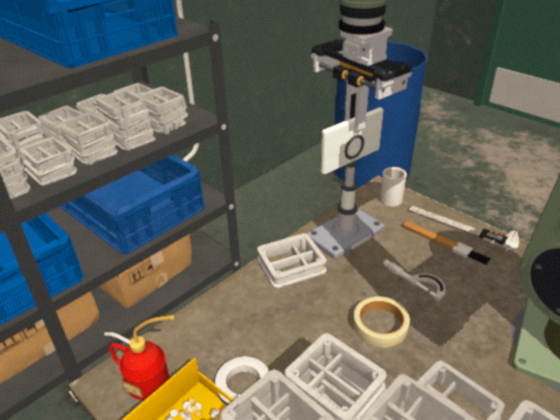

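The scene picture shows the ring face now looking out to the front, at (355,147), with the casting undisturbed. I'll regrip to relieve the side load, then press down.

```bash
python3 -m handwheel '[[0.25,[0,0,0],0.006],[0.25,[0,0,0],0.006],[0.25,[0,0,0],0.006],[0.25,[0,0,0],0.006]]'
python3 -m handwheel '[[0,[0,0,0],0],[0,[0,0,0],0],[0,[0,0,0],0],[0,[0,0,0],0],[0,[0,0,0],0]]' 58
python3 -m handwheel '[[0,[0,0,-4],0],[0,[0,0,-8],0],[0,[0,0,-12],0],[0,[0,0,-16],0],[0,[0,0,-20],0]]' 58
python3 -m handwheel '[[0,[0,0,-4],0],[0,[0,0,-8],0],[0,[0,0,-12],0],[0,[0,0,-16],0],[0,[0,0,-20],0]]' 58
```

```text
clock: 11.93
eef_pos: [0.4615, -0.0955, 0.2709]
tcp_rot: [0.697, -0.14, 0.137, -0.69]
ft_force: [-0.3, 0.3, 0.5]
finger_gap: 0.0233
clock: 12.35
eef_pos: [0.4621, -0.0955, 0.271]
tcp_rot: [0.697, -0.139, 0.138, -0.69]
ft_force: [2.9, -0.5, -1.7]
finger_gap: 0.0114
clock: 12.77
eef_pos: [0.4623, -0.0955, 0.2508]
tcp_rot: [0.697, -0.139, 0.138, -0.69]
ft_force: [0.9, 0.8, 4.3]
finger_gap: 0.0118
clock: 13.18
eef_pos: [0.4624, -0.0956, 0.2305]
tcp_rot: [0.697, -0.139, 0.138, -0.69]
ft_force: [0.3, 0.6, 10.8]
finger_gap: 0.0117
```

```bash
python3 -m handwheel '[[0,[0,0,-3],0],[0,[0,0,-6],0],[0,[0,0,-9],0],[0,[0,0,-12],0],[0,[0,0,-15],0]]' 58
python3 -m handwheel '[[0,[0,0,-3],0],[0,[0,0,-6],0],[0,[0,0,-9],0],[0,[0,0,-12],0],[0,[0,0,-15],0]]' 58
python3 -m handwheel '[[0,[0,0,-2],0],[0,[0,0,-4],0],[0,[0,0,-6],0],[0,[0,0,-8],0]]' 58
```

```text
clock: 13.6
eef_pos: [0.4625, -0.0956, 0.2167]
tcp_rot: [0.697, -0.139, 0.138, -0.69]
ft_force: [-1.4, 1.2, 10.4]
finger_gap: 0.012
clock: 14.02
eef_pos: [0.4626, -0.0956, 0.2028]
tcp_rot: [0.697, -0.139, 0.138, -0.69]
ft_force: [-1.1, 1.8, 10.7]
finger_gap: 0.0117
clock: 14.35
eef_pos: [0.4626, -0.0956, 0.1959]
tcp_rot: [0.697, -0.139, 0.138, -0.69]
ft_force: [-1.8, 1.4, 10.8]
finger_gap: 0.0115
```

```bash
python3 chk.py
```

```text
scene 1542 (array([460.6, -89.5]), 152.6, 93.6, 67.93849182128906)
top 1056 (array([473.4, -59.6]), 82.0, 91.2, 68.41626739501953)
tool yaw -22.610247816527227 to go 0.0001788581395403832 [ 0.46252722 -0.0956109   0.19549129] [ 0.27425074  0.22416094 -0.10354612] [-1.36834494  0.33716694  8.21431027] 0.01162419329091611
scene 0.1 1010 (array([458.1, -87.6]), 150.4, 14.4, 63.71792221069336) -23.597233179708038 0.1499662719760939
scene 0.15 705 (array([456.1, -87.8]), 152.3, 15.9, 65.06242370605469) -23.31451668179614 0.17996596234857087
scene 0.18 1030 (array([463. , -89.7]), 148.2, 39.4, 57.01443099975586) -24.10028205374502 0.24495816750179394
casting (array([518.8,  49.6]), 112.9, 101.0, 52.2077522277832)
top 0.1 234 (array([457.5, -88.7]), 148.2, 9.8, 64.51988983154297) -23.39014863371911 0.14998438529045832
top 0.15 205 (array([458. , -89.1]), 148.3, 8.8, 64.31214904785156) -23.18837784079788 0.17966799600390837
top 0.18 332 (array([462.5, -91.7]), 149.0, 12.8, 66.83424377441406) -24.099764259995478 0.19925999849108145
casting (array([508.9,  34.1]), 147.5, 98.1, 52.265350341796875)
```

```bash
python3 -m handwheel '[[0,[0,0,-3],0],[0,[0,0,-6],0],[0,[0,0,-9],0],[0,[0,0,-10],0],[0,[0,0,-10],0]]' 58
python3 -m handwheel '[[0,[0,0,-2],0],[0,[0,0,-3],0],[0,[0,0,-3],0]]' 58
python3 -m handwheel '[[0,[0,0,-2],0],[0,[0,0,-3],0],[0,[0,0,-3],0]]' 58
```

```text
clock: 15.07
eef_pos: [0.4625, -0.0956, 0.1862]
tcp_rot: [0.697, -0.139, 0.138, -0.69]
ft_force: [-0.6, 0.4, 8.0]
finger_gap: 0.0119
clock: 15.32
eef_pos: [0.4627, -0.0957, 0.1855]
tcp_rot: [0.697, -0.139, 0.138, -0.69]
ft_force: [-4.0, 1.8, 15.8]
finger_gap: 0.0113
clock: 15.57
eef_pos: [0.4629, -0.0957, 0.1854]
tcp_rot: [0.697, -0.139, 0.138, -0.69]
ft_force: [-5.3, 2.8, 20.0]
finger_gap: 0.0116
```

```bash
python3 -m handwheel '[[0,[0,0,-2],0],[0,[0,0,-4],0],[0,[0,0,-5],0],[0,[0,0,-5],0]]' 58
python3 -m handwheel '[[0,[0,0,-2],0],[0,[0,0,-4],0],[0,[0,0,-5],0],[0,[0,0,-5],0]]' 58
```

```text
clock: 15.9
eef_pos: [0.4632, -0.0958, 0.1852]
tcp_rot: [0.697, -0.138, 0.138, -0.69]
ft_force: [-8.6, 3.0, 29.5]
finger_gap: 0.0118
clock: 16.23
eef_pos: [0.4633, -0.0958, 0.1852]
tcp_rot: [0.697, -0.138, 0.138, -0.69]
ft_force: [-9.6, 3.5, 31.0]
finger_gap: 0.0115
```

```bash
python3 -m handwheel '[[0,[0,0,0],0],[0,[0,0,0],0]]' 
python3 -m handwheel '[[0.3,[0,0,0],0],[0.3,[0,0,0],0],[0.3,[0,0,0],0],[0.3,[0,0,0],0],[0.5,[0,0,0],0]]'
python3 -m handwheel '[[0.6,[0,0,0],0],[0.6,[0,0,10],0],[0.6,[0,0,30],0],[0.6,[0,0,60],0],[0.6,[0,0,60],0]]'
python3 - <<'E'
from h import *
y,M,s=toolyaw();print(np.degrees(y),s['eef_pos'],s['ft_force'])
d=manip.get_image('wrist');save(d,'w2.png');P=cloud(d).reshape(-1,3)
q=P[(P[:,2]>.178)&(P[:,2]<.2)&(np.hypot(P[:,0]-.4615,P[:,1]+.091)<.1)]
print(len(q),rect(q),longyaw(q),np.percentile(q[:,2],[50,98]))
E
```

```text
clock: 16.4
eef_pos: [0.4627, -0.0956, 0.1856]
tcp_rot: [0.697, -0.139, 0.138, -0.69]
ft_force: [-2.0, 2.1, 8.7]
finger_gap: 0.0115
clock: 16.82
eef_pos: [0.4623, -0.0955, 0.1848]
tcp_rot: [0.697, -0.139, 0.137, -0.69]
ft_force: [-0.0, -0.2, -0.7]
finger_gap: 0.0321
clock: 17.23
eef_pos: [0.4657, -0.0968, 0.2513]
tcp_rot: [0.698, -0.135, 0.141, -0.689]
ft_force: [1.5, -1.1, 0.5]
finger_gap: 0.0564
-22.527506897234467 [ 0.46574657 -0.09680296  0.2512596 ] [ 1.49618219 -1.09579723  0.45283227]
2825 (array([465.3, -86.8]), 137.2, 12.0, 67.3865737915039) (array([ 0.4674303 , -0.08163706]), np.float64(-22.726620535114463)) [0.186117   0.18777948]
```

View pics/w2.png

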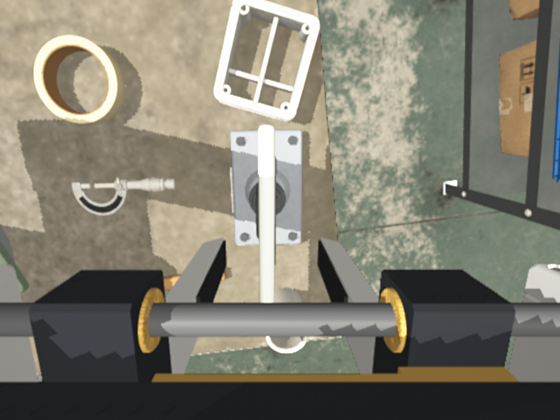

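The wrist view shows the plate's top edge (column 266) parallel to the foot's sides (columns 232 and 301), and its height measures 187 mm. I'll retreat and make a final check.

```bash
python3 -m handwheel '[[0.6,[0,0,30],0],[0.6,[-15,-20,60],0],[0.6,[-30,-50,90],0],[0.6,[-45,-80,100],0],[0.6,[-60,-110,100],0]]'
python3 -m handwheel '[[0.6,[0,-30,0],0],[0.6,[-10,-65,0],0],[0.6,[-20,-100,0],0],[0.6,[-20,-100,0],0],[0.6,[-20,-100,0],0]]'
python3 chk.py; python3 -c "
import cv2
a=cv2.imread('pics/scene_c.png')[100:320,200:480];b=cv2.imread('pics/top_c.png')[150:320,240:520]
import numpy as np
cv2.imwrite('pics/fin.png',np.vstack([cv2.resize(x,None,fx=1.5,fy=1.5) for x in(a,b)]))"
```

```text
clock: 17.7
eef_pos: [0.4053, -0.2083, 0.353]
tcp_rot: [0.699, -0.133, 0.142, -0.688]
ft_force: [1.2, 0.5, 0.2]
finger_gap: 0.0564
clock: 18.12
eef_pos: [0.3844, -0.3093, 0.3519]
tcp_rot: [0.698, -0.135, 0.143, -0.688]
ft_force: [-0.3, 0.1, 0.1]
finger_gap: 0.0565
scene 1526 (array([460.5, -88.8]), 153.1, 92.0, 65.88934326171875)
top 1876 (array([457.7, -89.5]), 152.8, 85.6, 65.22614288330078)
tool yaw -22.44055603518085 to go -0.0027828221585282087 [ 0.38528307 -0.30755413  0.35236028] [ 0.00857933 -0.04198719 -0.00751406] [ 0.28042301  0.30160653 -0.27980332] 0.05625038579368426
scene 0.1 1129 (array([458.5, -88.7]), 152.9, 14.4, 64.09307861328125) -23.405569716099105 0.14997535350914415
scene 0.15 747 (array([458.6, -87.9]), 151.0, 11.7, 65.01945495605469) -23.259612828552964 0.17998905698366996
scene 0.18 330 (array([463.3, -89.9]), 148.7, 15.1, 68.10704040527344) -22.567112954649524 0.1876279491961138
casting (array([518.8,  49.6]), 112.6, 102.0, 51.615272521972656)
top 0.1 503 (array([457.4, -88.6]), 148.2, 9.7, 64.91458129882812) -22.914445943224266 0.14994032955999625
top 0.15 390 (array([460.7, -90.8]), 148.9, 14.2, 69.4755630493164) -22.928249158830457 0.17990713258653557
top 0.18 666 (array([463., -92.]), 149.2, 13.1, 66.91044616699219) -22.79171901637002 0.19016829988673078
casting (array([519.6,  47.7]), 112.1, 98.6, 52.006446838378906)
```

View pics/fin.png

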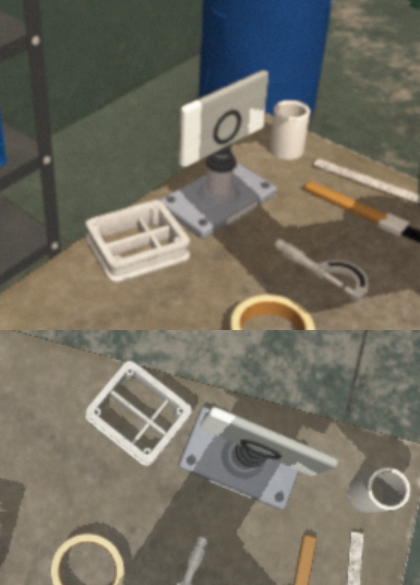

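The final picture shows the ring face at (228,127) looking to the front, the mast collapsed, and the casting where it was. The arm is clear and still.

```bash
python3 -m handwheel '[[0.6,[0,0,0],0],[0.6,[0,0,0],0],[0.6,[0,0,0],0]]'; python3 -c "
from cell import manip;print(manip.sign_off())"
```

```text
clock: 18.67
eef_pos: [0.3861, -0.3066, 0.3532]
tcp_rot: [0.699, -0.132, 0.141, -0.688]
ft_force: [1.0, 0.0, 0.7]
finger_gap: 0.0563
the job is handed in; nothing more can be done
None
```

The sign now shows its ring face to the front of the stand, and the mast is pushed fully home. I handed the job in at about 19 s, with the arm standing clear.

I turned the sign about +168° in two pinches of its top edge, because the last joint cannot make a half turn in one go. I then pressed straight down. The resistance was about 4 N at first (thin tube), then about 11 N (thick tube), then a hard stop that held at 31 N.

Last checks:
- **Mast height:** the plate's top edge reads about 187 to 188 mm, which is the fully-home height. One noisy maximum from the top camera read 190 mm.
- **Squareness:** the plate is at −22.6° to −22.9° by its top edge. The foot reads −22.4° to −22.8° by the top camera at its clearest. The scene camera, and a last top reading partly hidden by the lowered sign, scatter by up to about 2° (−21° to −25°). I take the sign as square to within about 1°.
- **Casting:** it is where it was, within 1 mm.

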